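# Refit the timer dial of the denture bath

## Robot

A 6-joint arm with a two-finger parallel gripper is mounted at the origin on the work surface. World frame = base frame: x ahead of the robot, y to its left, z up, the work surface at z = 0. Lengths are in mm, angles in rad, forces in N, time in s.
With the tool pointing down it reaches from about 400 to 825 mm from the base axis. Payload 7 kg.
Tool frame: the origin (TCP) lies at the very end of the fingers, on their centre line; the grasp point (between the pads) lies 19 mm behind it; z points along the fingers, y is the direction in which the jaws open and shut (so a half turn about z gives the same grasp; the last joint's range is limited). The gripper opens to 88 mm and grips with 3 to 60 N. Pads are 19 mm wide; open, the fingers measure 130 mm over their backs; the gripper's body (78 mm by 193 mm) begins 47 mm behind the grasp point.
Start: joints at [-1.027, 0.359, 0.012, 0, -1.224, -0.288], TCP at [170.762, -653.02, 226.561] pointing down, gripper open.
Joint ranges: [-3.07, 3.07], [-1.43, 2.12], [-1.02, 1.25], [-3.03, 1.67], [-3.05, -0], [-3.03, 3.03]. Speed limits (rad/s): [2.39, 2.39, 3.01, 3.14, 3.14, 3.14].

## Interface

Orientations are given as a unit quaternion [x, y, z, w].
In Python, from plant import bot gives the robot as it stands. Calls block until the motion is done:
- bot.move_ptp(position, orientation): joint-space move of the TCP to a pose.
- bot.line_to(position, velocity=150, ori=None): straight line of the TCP; ori=None keeps the orientation; velocity is the mean speed in mm/s.
- bot.move_joints(angles): joint-space move.
- bot.move_gripper(opening, force=None): finger opening in mm; force is the grip in N (None keeps the last); returns when the fingers have stopped.
- bot.pause(seconds).
- bot.solve_ik(position, orientation): joint angles nearest the present ones, or None.
- bot.read_state(): the state.
- bot.camera(name): name is "scene" or "top"; returns the picture (384x512x3 uint8, red, green, blue); there is no depth.
- bot.get_calibration(name): a dict with "fx", "fy", "cx", "cy" (pixels), "distortion" ([k1, k2, p1, p2, k3] as OpenCV has them; the pictures are not rectified), "view" (4x4, takes a point from world to camera coordinates). Camera axes: x right, y up, looking along -z (the intrinsics and any distortion apply to the point x, -y, -z); pixel columns grow to the right and rows downward; lengths in mm; the calibration is good to about 2 mm. A picture is of the moment at which its call begins. get_calibration takes no time and is no camera call.
A pose or a line that the arm cannot do raises bot.Unreachable and nothing moves.
- bot.close_job(): hands the job in, once; it reports no verdict.
The state is a dict: "t": time; "joint_pos": joint angles; "qvel": joint speeds; "tau": joint torques, N m; "tcp_pos": TCP position; "eef_rot": TCP orientation; "contact_force": force on the tool from outside, world axes, zero at the start; "moment": the same for the moment, N m; "width": finger opening in mm.
Only numpy, scipy, OpenCV 4.12 (cv2) and the standard library are available. Lean on these libraries where they do the work, as an engineer would, in place of code of your own. Each camera call takes 0.05 s, during which the arm holds its last target.

## Task

The red timer dial of the denture bath has been washed and is drying on the soap rack. Lift it off and fit it back on the square shaft on the bath's sloping front: press it lightly on the end of the shaft and turn it slowly until it drops, then push it fully home against the front and let go. Leave the other things on the sill where they are.

Things in the scene. Friction and masses are not known exactly. Their poses are not given: they have to be found in the camera images.
- dial: loose red timer dial, about 90 g, on the soap rack, grip up. Round skirt 72 mm across, 10 mm thick; bar grip 68 mm long (x), 30 mm wide (y), rising to 54 mm; white line on top over its +x half. In the underside a central blind square socket, 18.6 mm wide, 32 mm deep, sides along x and y. Origin: centre of the underside; z up through the grip.
- dial_grip (a point): middle of the dial's bar grip, 38 mm above the underside, on its axis. Grip the bar across its 30 mm (along the dial's y); it stands free of the skirt from 10 to 54 mm above the underside.
- fascia: sloping front of the ivory bath, fixed, facing up and towards the robot; grey disc 112 mm across with white ticks round the shaft. Origin: foot of the shaft, on the front's surface; z outwards along the shaft, 35 degrees from vertical; y level across the bath; x up the slope. Home, the dial's underside lies on the front, its origin here and its z along this z, any of four ways round.
- shaft_shoulder (a point): 20 mm out along the shaft: end of its 16 mm brass square. The square enters the socket only when turned to match (within about 10 degrees); unmatched, the dial stops with its underside here. The square's angle differs each time and is not reported (it can be seen); it repeats every quarter turn, so turning the dial a quarter turn always finds it. The shaft is stiff (0.8 N m): light rubbing does not turn it.
- shaft_nose (a point): tip of the shaft, 28 mm from its foot. The last 8 mm is a round steel nose tapering from 15.6 to 8 mm across; it enters the socket at any angle and centres the dial.
- bath: the denture bath, fixed, 210 mm deep (x), 180 mm wide (y), ivory with a blue tank lid; flat top 120 mm high (lid with handle up to 142 mm) over its rear part, x from +10 to +100 mm; the front slopes down from there to 36 mm high at x = -110 mm. Origin: centre of its underside; its -x side looks to the robot.
- soap_rack: stainless steel soap rack of flat bars, fixed, 110 mm (x) by 140 mm (y), top 30 mm above the sill; origin under its centre.
- tumbler: clear acrylic tumbler, 74 mm across the rim, 100 mm tall, stands upright; origin under its centre. Bystander.
- denture_pot: tall navy pot with a lid, 88 mm across, 137 mm tall, upright; origin under its centre. Bystander.
- denture_brush: wooden-backed brush lying bristles down, 165 mm long along its y axis, 20 mm wide, 24 mm high; origin under its centre. Bystander.
- comb: black plastic comb lying flat, 180 mm long along its y axis, 34 mm wide, 5 mm thick; origin under its centre. Bystander.
- glasses_clip: chrome spring-clip stand (base 90 mm across, 120 mm tall) gripping brown reading glasses that spread 135 mm along its y axis; origin under the base centre. Bystander.
- mouthwash: closed green bottle, 66 mm across, 170 mm tall, upright; origin under its centre. Bystander.
There are look-alikes about, which are no part of the job. Of the things shaped like the dial, the red one is meant.

How it is judged (in metres and radians):
On the way, in this order (a step that is already met when the one before it is completed fails the run):
1. the dial is lifted clear of the soap rack (z of dial in the frame of soap_rack above 0.05 m), for 0.1 s.
2. the dial is on the end of the shaft, in line with it (x of dial in the frame of fascia between -0.006 and 0.006 m and y of dial in the frame of fascia between -0.006 and 0.006 m and z of dial in the frame of fascia below 0.026 m and angle between the z axis of dial and the z axis of fascia, either way round below 0.2 rad).
At the end, for the whole second after the job is handed in: The dial is on the shaft, fully home: its underside within 4 mm of the bath's front, centred within 4 mm, its axis within 6 degrees of the shaft's, at rest and released (x of dial in the frame of fascia between -0.004 and 0.004 m and y of dial in the frame of fascia between -0.004 and 0.004 m and z of dial in the frame of fascia below 0.004 m and angle between the z axis of dial and the z axis of fascia, either way round below 0.1 rad and linear speed of dial below 0.02 m/s); the robot touches nothing.
It fails at once if a bystander is knocked (tumbler, pot, brush, comb, glasses stand or bottle moved more than 30 mm) (distance of any of tumbler, denture_pot, denture_brush, comb, glasses_clip, mouthwash from where it was at the start of the episode above 0.03 m).
It also fails if it takes over 51 s, if anything falls off the work surface, if the arm or the gripper's body presses on something with over 40 N, if the wrist force passes 120 N, or if a joint passes its speed limit or range.

## Working session

There is one attempt and no reset: what is moved stays moved. The work goes in short steps, each a Python script; the robot and the scene stay as the last script left them, time stands still between calls to the robot, and variables do not carry over. Pictures are saved under pics/ and viewed, and the job is handed in when it is done.

```bash
ls; mkdir -p pics; python3 - <<'E'
from plant import bot
import cv2
for n in ("scene","top"):
    im=bot.camera(n); cv2.imwrite(f"pics/{n}0.png",cv2.cvtColor(im,cv2.COLOR_RGB2BGR))
    print(n,bot.get_calibration(n))
s=bot.read_state();print(s)
E
```

```text
pics
scene {'fx': 448.35261239309483, 'fy': 448.35261239309483, 'cx': 253.12484516568477, 'cy': 184.1169389856454, 'distortion': array([0.0299427, 0.       , 0.       , 0.       , 0.       ]), 'view': array([[-3.93309019e-01,  9.19337456e-01, -1.12542194e-02,
         2.14202507e+02],
       [-7.67863331e-01, -3.21724199e-01,  5.53967007e-01,
         3.71562778e+02],
       [ 5.05661865e-01,  2.26521922e-01,  8.32462550e-01,
        -1.94420717e+03],
       [ 0.00000000e+00,  0.00000000e+00,  0.00000000e+00,
         1.00000000e+00]])}
top {'fx': 419.3831081328241, 'fy': 419.3831081328241, 'cx': 253.87653513987925, 'cy': 187.45797326032132, 'distortion': array([0.04667609, 0.        , 0.        , 0.        , 0.        ]), 'view': array([[ 2.61030921e-02, -9.99610765e-01,  9.84617092e-03,
        -1.25803164e+01],
       [ 9.91610659e-01,  2.71390219e-02,  1.26379488e-01,
        -5.49965872e+02],
       [-1.26597512e-01,  6.46467262e-03,  9.91933102e-01,
        -1.27259230e+03],
       [ 0.00000000e+00,  0.00000000e+00,  0.00000000e+00,
         1.00000000e+00]])}
{'t': 0.1, 'joint_pos': array([-1.02690711e+00,  3.59358950e-01,  1.11674515e-02, -2.73957157e-04,
       -1.22409178e+00, -2.88082859e-01]), 'qvel': array([-0.00284805, -0.00109915,  0.00260795,  0.00204746,  0.00080522,
       -0.00126739]), 'tau': array([-1.98026522e-03, -5.84163058e+01,  2.93750721e+01,  7.01541245e+00,
        1.01615384e-02, -8.98678900e-05]), 'tcp_pos': array([ 170.64082105, -652.64025107,  225.70173446]), 'eef_rot': array([-1.27508433e-01,  9.91837199e-01,  7.32117149e-04, -1.82623818e-04]), 'contact_force': array([-0.24147374,  0.07645084,  0.19632266]), 'moment': array([ 0.03659179, -0.00137747,  0.03377273]), 'width': 87.37344353163311}
```

View pics/scene0.png

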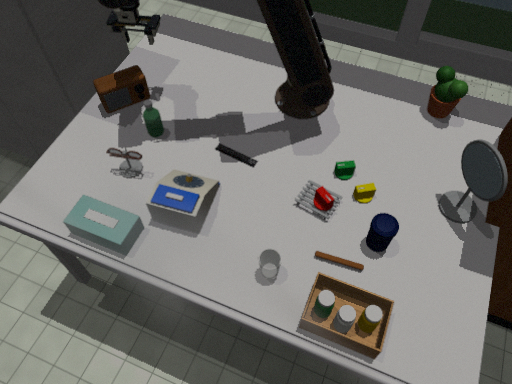

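View pics/top0.png

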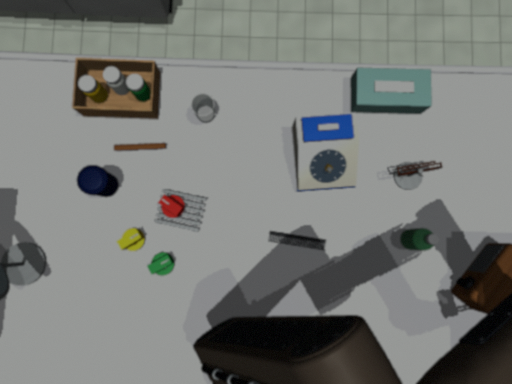

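The scene view shows the red dial on the rack at about (323,199) and the bath at (185,195). In the top view they are at (172,206) and (327,153). I'll enlarge crops of both.

```bash
cat > h.py <<'E'
import numpy as np, cv2
from plant import bot
def cal(n):
    c=bot.get_calibration(n); K=np.array([[c['fx'],0,c['cx']],[0,c['fy'],c['cy']],[0,0,1]]); V=np.array(c['view']); return K,np.array(c['distortion']),V
def proj(n,P):
    K,d,V=cal(n); P=np.atleast_2d(P); Q=P@V[:3,:3].T+V[:3,3]; Q=Q*[1,-1,-1]
    return cv2.projectPoints(Q.reshape(-1,1,3).astype(float),np.zeros(3),np.zeros(3),K,d)[0].reshape(-1,2)
def ray(n,uv):
    K,d,V=cal(n); x=cv2.undistortPoints(np.array(uv,float).reshape(-1,1,2),K,d).reshape(-1,2)
    D=np.c_[x[:,0],-x[:,1],-np.ones(len(x))]@V[:3,:3]; o=-V[:3,:3].T@V[:3,3]; return o,D
def atz(n,uv,z):
    o,D=ray(n,uv); t=(z-o[2])/D[:,2]; return o+D*t[:,None]
def crop(n,x0,y0,w,h,s,f,im=None):
    im=bot.camera(n) if im is None else im
    c=cv2.resize(im[y0:y0+h,x0:x0+w],None,fx=s,fy=s,interpolation=cv2.INTER_CUBIC)
    for i in range(0,w,10): cv2.putText(c,str(x0+i),(i*s,8),0,.3,(255,0,255),1); c[::4,i*s]=(255,0,255)
    for j in range(0,h,10): cv2.putText(c,str(y0+j),(0,j*s+8),0,.3,(255,0,255),1); c[j*s,::4]=(255,0,255)
    cv2.imwrite(f,cv2.cvtColor(c,cv2.COLOR_RGB2BGR))
E
python3 - <<'E'
from h import *
T=cv2.imread('pics/top0.png')[:,:,::-1]; S=cv2.imread('pics/scene0.png')[:,:,::-1]
crop('top',285,105,80,90,6,'pics/tb.png',T)
crop('top',150,180,70,60,8,'pics/tr.png',T)
crop('scene',140,160,85,75,8,'pics/sb.png',S)
crop('scene',290,170,70,60,8,'pics/sr.png',S)
E
```

```text
(no output)
```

View pics/tb.png

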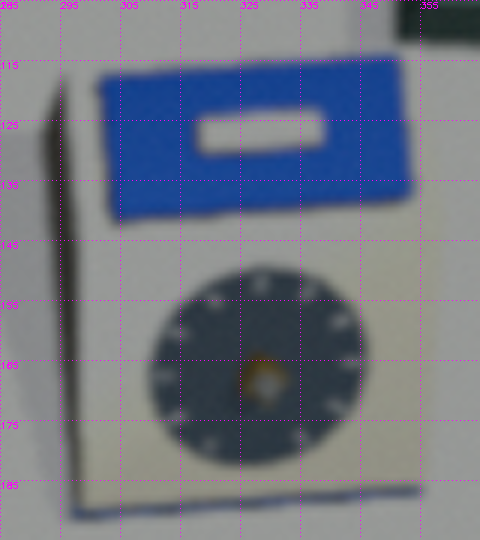

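View pics/tr.png

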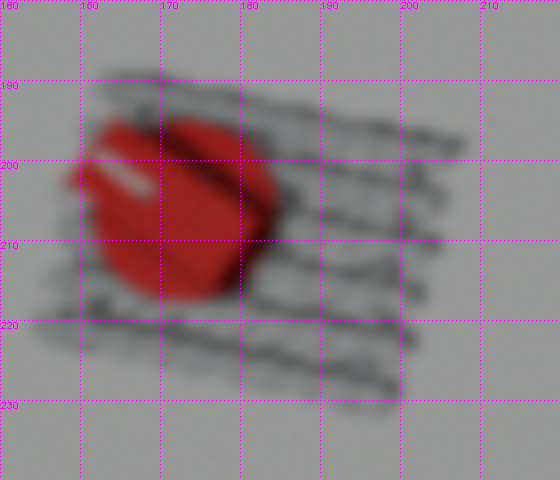

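View pics/sb.png

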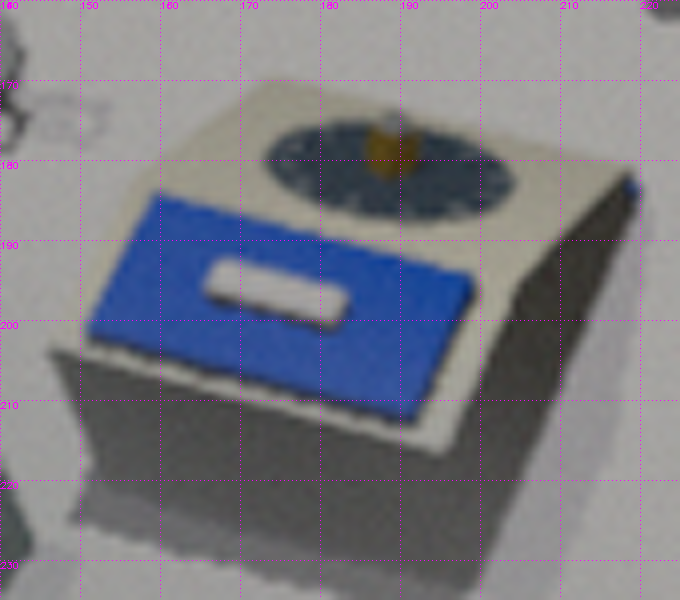

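View pics/sr.png

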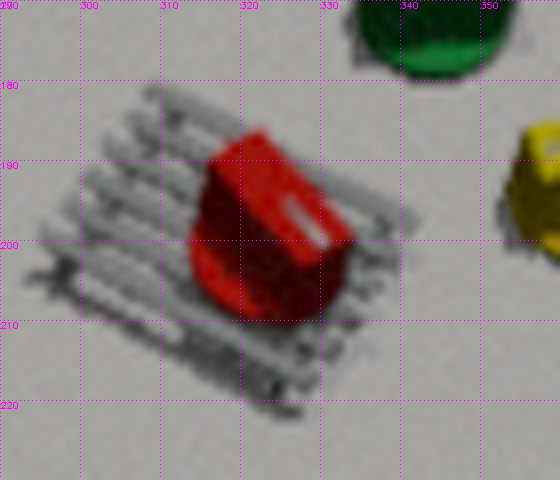

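```bash
cat > fit.py <<'E'
from h import *
from scipy.optimize import least_squares, minimize
# ---- bath
def bathpts(p,P):
    c,s=np.cos(p[2]),np.sin(p[2]); P=np.array(P,float); return np.c_[p[0]+c*P[:,0]-s*P[:,1],p[1]+s*P[:,0]+c*P[:,1],P[:,2]]
sl=np.deg2rad(35)
B=[('top',(298,189),(-110,90,36)),('top',(355,186.5),(-110,-90,36)),
('scene',(147,204),(100,90,120)),('scene',(195.5,216.5),(100,-90,120)),('scene',(218.5,181.5),(-110,-90,36)),('scene',(204.5,195),(10,-90,120)),('scene',(174,170),(-110,90,36)),('scene',(158.5,183.5),(10,90,120))]
F=[('top',(328,166.2),0),('scene',(189.2,180.8),0),('top',(329.4,169.2),28),('scene',(190,174.2),28)]
def fas(p):
    # foot in bath frame: distance s along slope from front edge, lateral t
    s,t=p[3],p[4]; foot=np.array([-110+s*np.cos(sl),t,36+s*np.sin(sl)]); n=np.array([-np.sin(sl),0,np.cos(sl)]); return foot,n
def res(p):
    r=[]
    for n,uv,P in B: r+=list(proj(n,bathpts(p,[P]))[0]-(np.array(uv)-.45))
    f,nn=fas(p)
    for n,uv,h in F: r+=list(proj(n,bathpts(p,[f+nn*h]))[0]-(np.array(uv)-.45))
    return np.array(r)
g=atz('top',[(328,166)],80)[0]
s=least_squares(res,[g[0]+20,g[1],0,70,0]); p=s.x
f,nn=fas(p); W=bathpts(p,[f,f+nn*20,f+nn*28]); print('bath',p,'foot,shoulder,nose',W.round(1)); print(res(p).reshape(-1,2).round(1).tolist())
# ---- dial
def mask(im):
    h=cv2.cvtColor(im,cv2.COLOR_RGB2HSV); m=((h[...,0]<8)|(h[...,0]>172))&(h[...,1]>150)&(h[...,2]>30); return m
I={'top':cv2.imread('pics/top0.png')[:,:,::-1].copy(),'scene':cv2.imread('pics/scene0.png')[:,:,::-1].copy()}
box={'top':(150,185,50,40),'scene':(300,175,45,45)}
def sil(n,x,y,yaw,z0,U=8):
    bx=box[n]; m=np.zeros((bx[3]*U,bx[2]*U),np.uint8)
    a=np.linspace(0,2*np.pi,48,endpoint=False)
    cyl=np.r_[np.c_[36*np.cos(a),36*np.sin(a),0*a],np.c_[36*np.cos(a),36*np.sin(a),0*a+10]]
    bar=np.array([(i*34,j*15,k) for i in(-1,1) for j in(-1,1) for k in(10,54)])
    c,s=np.cos(yaw),np.sin(yaw)
    for P in(cyl,bar):
        Q=np.c_[x+c*P[:,0]-s*P[:,1],y+s*P[:,0]+c*P[:,1],z0+P[:,2]]
        h=cv2.convexHull(proj(n,Q).astype(np.float32)).reshape(-1,2); q=((h-np.array(bx[:2])+.5)*U)
        cv2.fillConvexPoly(m,np.round(q*16).astype(np.int32),1,shift=4)
    return cv2.resize(m.astype(np.float32),(bx[2],bx[3]),interpolation=cv2.INTER_AREA)
M={}
for n in I:
    bx=box[n]; M[n]=mask(I[n])[bx[1]:bx[1]+bx[3],bx[0]:bx[0]+bx[2]].astype(np.float32); print(n,M[n].sum())
def cost(q,z0=30):
    return sum(((sil(n,q[0],q[1],q[2],z0)-M[n])**2).sum() for n in M)
c0=atz('top',[(172,206)],45)[0]
best=None
for yaw in np.arange(0,np.pi,.26):
    q=minimize(cost,[c0[0],c0[1],yaw],method='Nelder-Mead',options=dict(initial_simplex=[[c0[0],c0[1],yaw],[c0[0]+8,c0[1],yaw],[c0[0],c0[1]+8,yaw],[c0[0],c0[1],yaw+.2]]))
    if best is None or q.fun<best.fun: best=q
print('dial',best.x,best.fun)
for n in M: 
    print(n, (sil(n,*best.x,30)-M[n]).sum())
x,y,w=best.x
L=[(x+34*np.cos(w)*k,y+34*np.sin(w)*k,84) for k in(0,1)]
print(proj('top',L),proj('scene',L))
E
python3 fit.py
```

```text
bath [ 6.58764924e+02 -2.35371995e+02 -4.22855727e-01  8.17052071e+01
 -5.02699090e+00] foot,shoulder,nose [[ 617.4 -222.3   82.9]
 [ 607.  -217.6   99.2]
 [ 602.8 -215.7  105.8]]
[[-8.1, -14.5], [-12.5, 12.9], [23.7, 11.8], [-55.9, -33.6], [-28.2, -17.5], [-43.9, -26.4], [46.8, 23.0], [33.5, 16.5], [1.3, -0.4], [-0.7, -0.4], [-0.9, 0.1], [1.2, 0.1]]
top 375.0
scene 324.0Traceback (most recent call last):
  File "fit.py", line 46, in <module>
    q=minimize(cost,[c0[0],c0[1],yaw],method='Nelder-Mead',options=dict(initial_simplex=[[c0[0],c0[1],yaw],[c0[0]+8,c0[1],yaw],[c0[0],c0[1]+8,yaw],[c0[0],c0[1],yaw+.2]]))
    res = _minimize_neldermead(fun, x0, args, callback, bounds=bounds,
                               **options)
    fxcc = func(xcc)
    fx = function(np.copy(x), *(wrapper_args + args))
  File "fit.py", line 42, in cost
    return sum(((sil(n,q[0],q[1],q[2],z0)-M[n])**2).sum() for n in M)
  File "fit.py", line 42, in <genexpr>
    return sum(((sil(n,q[0],q[1],q[2],z0)-M[n])**2).sum() for n in M)
                 ~~~^^^^^^^^^^^^^^^^^^^^^
  File "fit.py", line 35, in sil
    h=cv2.convexHull(proj(n,Q).astype(np.float32)).reshape(-1,2); q=((h-np.array(bx[:2])+.5)*U)
                     ~~~~^^^^^
  File "h.py", line 6, in proj
    K,d,V=cal(n); P=np.atleast_2d(P); Q=P@V[:3,:3].T+V[:3,3]; Q=Q*[1,-1,-1]
          ~~~^^^
  File "h.py", line 4, in cal
    c=bot.get_calibration(n); K=np.array([[c['fx'],0,c['cx']],[0,c['fy'],c['cy']],[0,0,1]]); V=np.array(c['view']); return K,np.array(c['distortion']),V
ValueError: time passes only in moves, steps and waits
```

```bash
python3 - <<'E'
s=open('h.py').read()
s=s.replace("def cal(n):","from functools import lru_cache\n@lru_cache\ndef cal(n):")
open('h.py','w').write(s)
s=open('fit.py').read()
a,b=s.split("('scene',(147,204)",1); l,r=b.split("\n",1)
import re
l=re.sub(r",(-?)90,",lambda m:","+("" if m[1] else "-")+"90,",l)
open('fit.py','w').write(a+"('scene',(147,204)"+l+"\n"+r)
E
python3 fit.py
```

```text
bath [ 6.68212063e+02 -2.13715450e+02  9.59897298e-02  7.28658321e+01
 -8.47257288e-01] foot,shoulder,nose [[ 618.2 -219.4   77.8]
 [ 606.8 -220.5   94.2]
 [ 602.2 -220.9  100.7]]
[[0.2, 0.1], [0.8, -1.4], [-0.7, -0.6], [0.4, 0.7], [1.1, -0.3], [1.2, 0.2], [0.9, -0.5], [-1.1, -1.2], [-0.0, -0.3], [0.1, 0.8], [0.5, 0.6], [0.2, 0.3]]
top 375.0
scene 324.0
dial [485.11788019 249.23496568   4.05148361] 131.7412109375
top 103.140625
scene 48.859375
[[170.37235244 204.79538725]
 [179.08817809 212.0439635 ]] [[324.91276182 193.98775983]
 [319.50351223 186.92100406]]
```

```bash
sed -i "s/(h\[...,2\]>30)/(h[...,2]>8)/; s/>150)&/>110)\&/" fit.py
cat >> fit.py <<'E'
def res2(q): return res([q[0],q[1],q[2],73.24,0])
w_=np.repeat([1]*8+[2]*4,2)
s=least_squares(lambda q:res2(q)*w_,p[:3],loss='soft_l1'); q=np.r_[s.x,73.24,0]; f,nn=fas(q); print('bath2',q,bathpts(q,[f,f+nn*20,f+nn*28]).round(1)); print(res2(q).reshape(-1,2).round(1).tolist())
for n in M:
    bx=box[n]; c=I[n][bx[1]:bx[1]+bx[3],bx[0]:bx[0]+bx[2]]
    o=cv2.resize(c,None,fx=8,fy=8,interpolation=cv2.INTER_CUBIC)
    for m,col in((sil(n,*best.x,30),(0,255,0)),(M[n],(0,0,255))):
        k,_=cv2.findContours((cv2.resize(m,None,fx=8,fy=8)>.5).astype(np.uint8),cv2.RETR_LIST,cv2.CHAIN_APPROX_NONE); cv2.drawContours(o,k,-1,col,1)
    cv2.imwrite(f'pics/ov_{n}.png',o[:,:,::-1])
a=cv2.imread('pics/ov_top.png');b=cv2.imread('pics/ov_scene.png'); H=max(a.shape[0],b.shape[0])
cv2.imwrite('pics/ov.png',np.hstack([cv2.copyMakeBorder(i,0,H-i.shape[0],0,0,0) for i in(a,b)]))
E
python3 fit.py
```

```text
bath [ 6.68212063e+02 -2.13715450e+02  9.59897298e-02  7.28658321e+01
 -8.47257288e-01] foot,shoulder,nose [[ 618.2 -219.4   77.8]
 [ 606.8 -220.5   94.2]
 [ 602.2 -220.9  100.7]]
[[0.2, 0.1], [0.8, -1.4], [-0.7, -0.6], [0.4, 0.7], [1.1, -0.3], [1.2, 0.2], [0.9, -0.5], [-1.1, -1.2], [-0.0, -0.3], [0.1, 0.8], [0.5, 0.6], [0.2, 0.3]]
top 418.0
scene 343.0
dial [485.32800536 249.86594069   0.96551978] 79.658935546875
top 60.046875
scene 32.65625
[[170.16281593 204.71936919]
 [161.06466579 197.99567243]] [[325.06635793 194.09333948]
 [331.04164516 201.07637994]]
bath2 [ 6.67944968e+02 -2.14326846e+02  9.65737881e-02  7.32400000e+01
  0.00000000e+00] [[ 618.2 -219.1   78. ]
 [ 606.8 -220.3   94.4]
 [ 602.2 -220.7  100.9]]
[[0.4, 0.2], [1.0, -1.3], [-0.8, -0.7], [0.3, 0.5], [0.9, -0.4], [1.1, 0.1], [0.7, -0.5], [-1.2, -1.3], [-0.1, -0.3], [0.2, 0.8], [0.4, 0.6], [0.2, 0.3]]
```

View pics/ov.png

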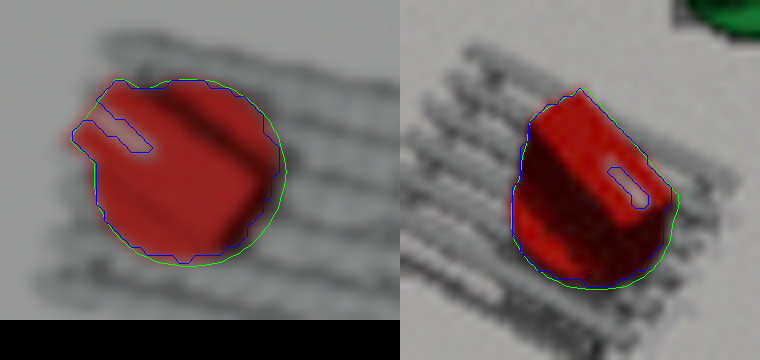

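The overlays match the silhouettes in both views, putting the dial at (485, 250) with yaw 0.966. The bath fit gives its foot at mid-slope, z = 78, which matches the given geometry. Next I'll check the IK.

```bash
cat >> h.py <<'E'
from scipy.spatial.transform import Rotation as R
DX,DY,DW=485.3,249.9,0.9655
BY=0.0966; FOOT=np.array([618.2,-219.1,78.0])
n_=np.array([-np.sin(np.deg2rad(35)),0,np.cos(np.deg2rad(35))]); xs=np.array([np.cos(np.deg2rad(35)),0,np.sin(np.deg2rad(35))])
FR=R.from_euler('z',BY).as_matrix()@np.c_[xs,[0,1,0],n_]   # fascia frame
def tool(Rd,flip=0):
    y=Rd[:,1]*(-1 if flip else 1); z=-Rd[:,2]; return R.from_matrix(np.c_[np.cross(y,z),y,z]).as_quat()
def dialrot(phi): return FR@R.from_euler('z',phi).as_matrix()
def tcp_at(h,off=(0,0)): # dial underside h above front -> TCP
    return FOOT+FR@np.array([off[0],off[1],h+19])
E
python3 - <<'E'
from h import *
for fl in(0,1):
    q=tool(R.from_euler('z',DW).as_matrix(),fl)
    for z in(49,180): 
        j=bot.solve_ik([DX,DY,z],q); print('grasp',fl,z,None if j is None else np.round(j,2))
for fl in(0,):
  for phi in range(-180,180,15):
    q=tool(dialrot(np.deg2rad(phi)),fl)
    o=[]
    for h in(0,28,70):
        j=bot.solve_ik(tcp_at(h),q); o.append(None if j is None else np.round(j,2).tolist())
    print(phi,o)
print(bot.read_state()['t'])
E
```

```text
grasp 0 49 [ 0.83  0.33 -0.49  0.   -0.75 -1.44]
grasp 0 180 [ 0.83  0.18 -0.34  0.   -1.05 -1.44]
grasp 1 49 [ 0.83  0.33 -0.49  0.   -0.75  1.7 ]
grasp 1 180 [ 0.83  0.18 -0.34  0.   -1.05  1.7 ]
-180 [[-0.19, 0.24, -0.47, -0.56, -0.31, 2.34], [-0.19, 0.19, -0.49, -0.51, -0.34, 2.29], [-0.19, 0.1, -0.52, -0.44, -0.39, 2.22]]
-165 [[-0.19, 0.24, -0.47, -0.56, -0.31, 2.6], [-0.19, 0.19, -0.49, -0.51, -0.34, 2.55], [-0.19, 0.1, -0.52, -0.44, -0.39, 2.48]]
-150 [[-0.19, 0.24, -0.47, -0.56, -0.31, 2.86], [-0.19, 0.19, -0.49, -0.51, -0.34, 2.81], [-0.19, 0.1, -0.52, -0.44, -0.39, 2.74]]
-135 [None, None, [-0.19, 0.1, -0.52, -0.44, -0.39, 3.01]]
-120 [[-0.19, 0.24, -0.47, -0.56, -0.31, -2.89], [-0.19, 0.19, -0.49, -0.51, -0.34, -2.95], [-0.19, 0.1, -0.52, -0.44, -0.39, -3.02]]
-105 [[-0.19, 0.24, -0.47, -0.56, -0.31, -2.63], [-0.19, 0.19, -0.49, -0.51, -0.34, -2.69], [-0.19, 0.1, -0.52, -0.44, -0.39, -2.75]]
-90 [[-0.19, 0.24, -0.47, -0.56, -0.31, -2.37], [-0.19, 0.19, -0.49, -0.51, -0.34, -2.42], [-0.19, 0.1, -0.52, -0.44, -0.39, -2.49]]
-75 [[-0.19, 0.24, -0.47, -0.56, -0.31, -2.11], [-
[... 1477 characters left out ...]
 0.72], [-0.19, 0.1, -0.52, -0.44, -0.39, 0.65]]
105 [[-0.19, 0.24, -0.47, -0.56, -0.31, 1.03], [-0.19, 0.19, -0.49, -0.51, -0.34, 0.98], [-0.19, 0.1, -0.52, -0.44, -0.39, 0.91]]
120 [[-0.19, 0.24, -0.47, -0.56, -0.31, 1.29], [-0.19, 0.19, -0.49, -0.51, -0.34, 1.24], [-0.19, 0.1, -0.52, -0.44, -0.39, 1.17]]
135 [[-0.19, 0.24, -0.47, -0.56, -0.31, 1.56], [-0.19, 0.19, -0.49, -0.51, -0.34, 1.5], [-0.19, 0.1, -0.52, -0.44, -0.39, 1.43]]
150 [[-0.19, 0.24, -0.47, -0.56, -0.31, 1.82], [-0.19, 0.19, -0.49, -0.51, -0.34, 1.76], [-0.19, 0.1, -0.52, -0.44, -0.39, 1.7]]
165 [[-0.19, 0.24, -0.47, -0.56, -0.31, 2.08], [-0.19, 0.19, -0.49, -0.51, -0.34, 2.03], [-0.19, 0.1, -0.52, -0.44, -0.39, 1.96]]
0.1
```

```bash
python3 - <<'E'
from h import *
def st(t):
    s=bot.read_state(); print(t,round(s['t'],2),s['tcp_pos'].round(1),s['contact_force'].round(1),s['moment'].round(2),round(s['width'],1))
q0=bot.read_state()
bot.line_to([170.7,-653,290],velocity=200)
q=tool(R.from_euler('z',DW).as_matrix(),0)
bot.move_ptp([DX,DY,180],q); st('above')
im=bot.camera('top'); crop('top',120,150,100,100,6,'pics/above.png',im)
bot.line_to([DX,DY,90],velocity=150)
bot.line_to([DX,DY,49],velocity=60); st('down')
bot.move_gripper(20,force=30); st('grip')
im=bot.camera('scene'); crop('scene',280,150,90,90,6,'pics/grip.png',im)
E
```

```text
above 3.92 [485.6 249.5 180. ] [-0.1 -0.2  0.3] [0.05 0.06 0.04] 87.6
down 5.56 [485.5 250.   49.1] [-0.2 -0.2 -0.5] [ 0.03  0.05 -0.01] 87.5
grip 6.5 [485.3 249.9  49. ] [ 0.5  0.7 -0.3] [ 0.12  0.13 -0.05] 29.7
```

View pics/grip.png

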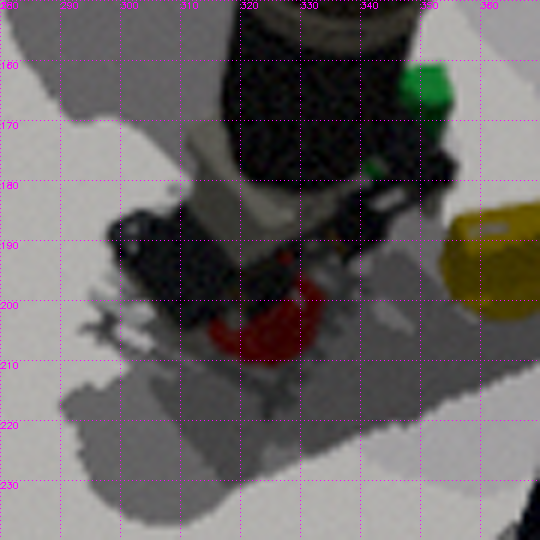

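The gripper is holding the bar at 29.7 mm, with the red dial visible between the fingers at about (323,205). Next I'll lift and carry it over the shaft.

```bash
cat >> h.py <<'E'
def st(t):
    s=bot.read_state(); f=s['contact_force']; r=FR.T@(s['tcp_pos']-FOOT); print(t,'%.2f'%s['t'],'fascia tcp',r.round(1),'h %.1f'%(r[2]-19),'Ff',(FR.T@f).round(1),'Mf',(FR.T@s['moment']).round(2),'w %.1f'%s['width'])
    return s
E
python3 - <<'E'
from h import *
bot.line_to([DX,DY,220],velocity=200); st('lift')
q=tool(dialrot(np.deg2rad(-30)),0)
bot.move_ptp(tcp_at(90),q); st('pre')
bot.line_to(tcp_at(45),velocity=150);bot.pause(.2); st('45')
crop('top',280,110,90,90,6,'pics/p45t.png'); crop('scene',140,130,100,90,7,'pics/p45s.png')
E
```

```text
lift 7.56 fascia tcp [  8.8 479.2 165.6] h 146.6 Ff [-1.4  0.6 -0.5] Mf [ 0.01  0.11 -0.03] w 29.3
pre 9.32 fascia tcp [  0.4   0.6 108.8] h 89.8 Ff [-1.  -0.8 -0.4] Mf [-0.    2.02  0.04] w 29.6
45 9.97 fascia tcp [ 0.6  0.  64.8] h 45.8 Ff [-0.3  0.3 -0.2] Mf [0.04 2.14 0.01] w 29.9
```

View pics/p45t.png

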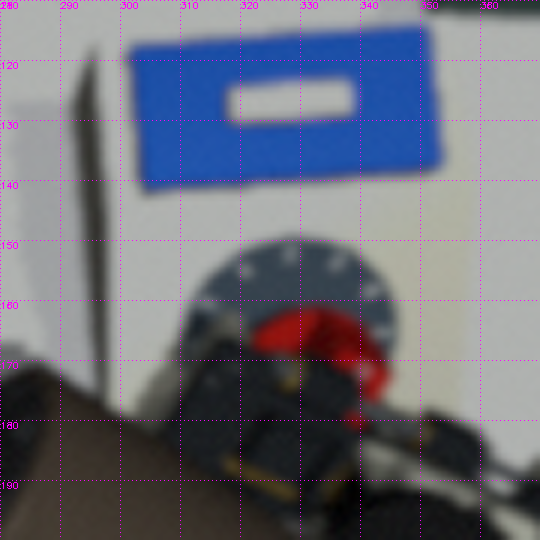

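View pics/p45s.png

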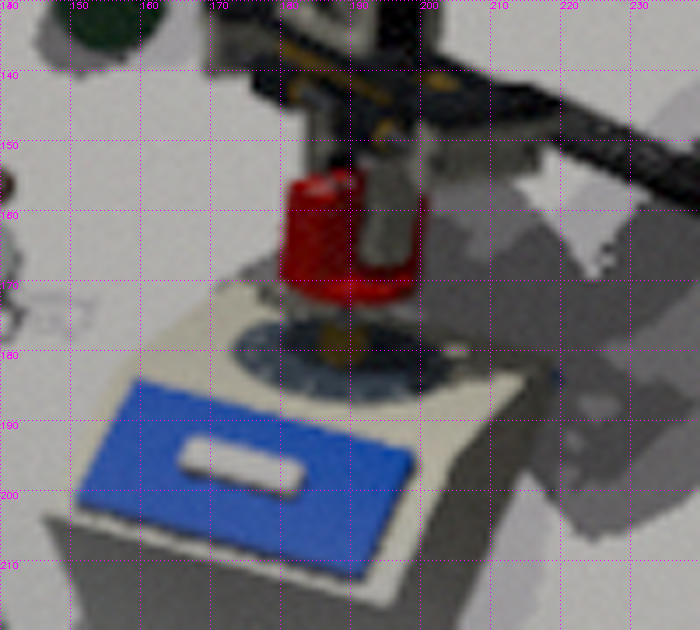

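```bash
python3 - <<'E'
from h import *
a=np.linspace(0,2*np.pi,73)
for n in('top','scene'):
    Q=np.vstack([FOOT+(FR@np.c_[36*np.cos(a),36*np.sin(a),0*a+z].T).T for z in(45.8,55.8)])
    u=proj(n,Q)+.45; print(n,u.min(0),u.max(0), 'right/top pts')
    print(proj(n,[FOOT+FR@[0,0,28],FOOT])+.45)
E
```

```text
top [318.86975979 161.13755501] [344.11907484 184.80525482] right/top pts
[[329.82564409 169.77553961]
 [327.90950997 165.84709057]]
scene [180.60945729 163.50496498] [201.24385875 173.89468118] right/top pts
[[190.25008942 174.49501889]
 [189.38938661 181.6334046 ]]
```

Skirt edges match the prediction within about 1 px in both views, so the dial is in line with the shaft. Next is a slow descent with force watched.

```bash
python3 - <<'E'
from h import *
bot.line_to(tcp_at(31),velocity=60); f0=st('31')['contact_force']
for h in np.arange(29,15,-1.0):
    bot.line_to(tcp_at(h),velocity=15); s=st(f'{h}')
    d=FR.T@(s['contact_force']-f0)
    if d[2]>5 or np.linalg.norm(d)>10: break
E
```

```text
31 10.45 fascia tcp [-0.5  0.  49.4] h 30.4 Ff [-0.8 -0.1 -0.4] Mf [-0.02  2.07  0.04] w 30.2
29.0 10.73 fascia tcp [-0. -0. 48.] h 29.0 Ff [-0.3 -0.8 -1.1] Mf [-0.01  2.1   0.01] w 29.9
28.0 10.98 fascia tcp [ 0.1  0.  47. ] h 28.0 Ff [-0.2  0.6 -0.4] Mf [0.02 2.11 0.  ] w 29.9
27.0 11.23 fascia tcp [-0.  0. 46.] h 27.0 Ff [-0.2 -0.3  0.2] Mf [-0.05  2.09  0.03] w 29.6
26.0 11.48 fascia tcp [-0.   0.  44.9] h 25.9 Ff [ 0.1 -0.   0.3] Mf [-0.04  2.13  0.01] w 30.1
25.0 11.73 fascia tcp [-0.1  0.  43.9] h 24.9 Ff [-0.4 -0.  -0.3] Mf [-0.02  2.09  0.08] w 29.7
24.0 11.98 fascia tcp [-0.1  0.  42.9] h 23.9 Ff [-0.7  0.6 -0.5] Mf [-0.05  2.11  0.01] w 29.7
23.0 12.23 fascia tcp [-0.2  0.1 41.9] h 22.9 Ff [-0.7 -0.1 -0.5] Mf [0.08 2.19 0.  ] w 29.7
22.0 12.48 fascia tcp [-0.2  0.1 40.9] h 21.9 Ff [-1.8  1.3 -0.7] Mf [0.13 2.36 0.02] w 30.0
21.0 12.73 fascia tcp [-0.2  0.1 40. ] h 21.0 Ff [-1.5  1.6  0.4] Mf [0.32 2.51 0.03] w 29.8
20.0 12.98 fascia tcp [-0.5  0.2 38.8] h 19.8 Ff [-1.4  0.8 -1.1] Mf [0.41 2.78 0.06] w 30.0
19.0 13.23 fascia tcp [-0.5  0.2 37.8] h 18.8 Ff [-2.7  1.4 -1.4] Mf [ 0.51  3.06 -0.01] w 29.3
18.0 13.48 fascia tcp [-0.5  0.2 36.9] h 17.9 Ff [-3.8  2.4 -1.1] Mf [0.65 3.26 0.01] w 29.7
17.0 13.73 fascia tcp [-0.5  0.2 35.9] h 16.9 Ff [-4.   1.9 -0.2] Mf [0.82 3.61 0.07] w 29.6
16.0 13.98 fascia tcp [-0.5  0.2 34.9] h 15.9 Ff [-4.8  2.6 -1.1] Mf [ 0.85  3.8  -0.02] w 29.9
```

```bash
python3 - <<'E'
from h import *
crop('top',290,130,70,70,8,'pics/a_t.png'); crop('scene',150,130,80,75,8,'pics/a_s.png')
a=np.linspace(0,2*np.pi,73)
for h in (16,20,24):
  for n in('top','scene'):
    Q=np.vstack([FOOT+(FR@np.c_[36*np.cos(a),36*np.sin(a),0*a+z].T).T for z in(h,h+10)])
    u=proj(n,Q)+.45; print(h,n,u.min(0),u.max(0))
E
```

```text
16 top [317.03703505 157.03497422] [341.73613684 180.29113837]
16 scene [179.7540851  171.09017573] [200.24880797 181.66955907]
20 top [317.27852439 157.57553467] [342.05006067 180.88609992]
20 scene [179.86827091 170.07818011] [200.38161024 180.63219441]
24 top [317.52139138 158.1191841 ] [342.36579506 181.4844071 ]
24 scene [179.98265074 169.06428791] [200.5146473  179.59282707]
```

View pics/a_t.png

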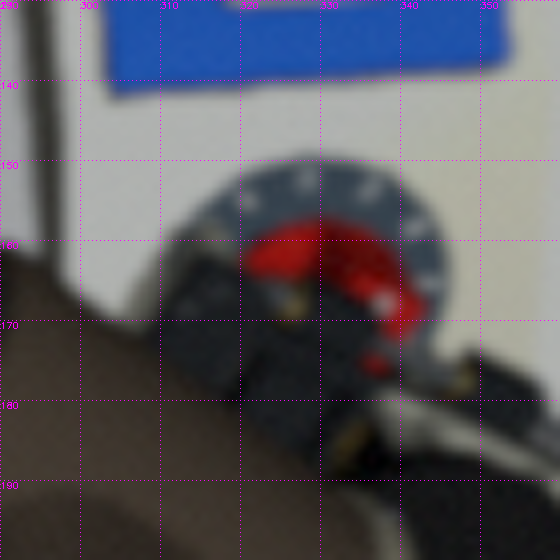

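View pics/a_s.png

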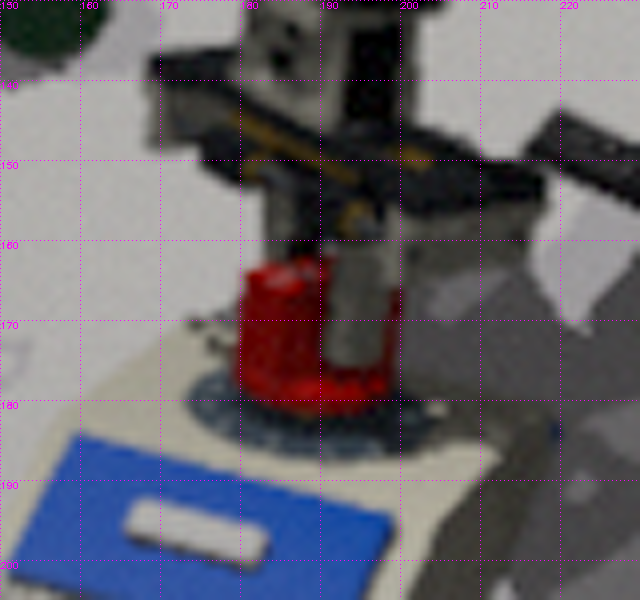

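The images show h ≈ 16 mm with no axial resistance, so the square may already be matched at this angle. I'll relieve the lateral force and continue down gently.

```bash
python3 - <<'E'
from h import *
bot.line_to(tcp_at(16,(-1.5,.8)),velocity=15); bot.pause(.1); st('shift')
bot.line_to(tcp_at(16,(-3,1.5)),velocity=15); bot.pause(.1); st('shift')
for h in (15,14,13):
    bot.line_to(tcp_at(h,(-3,1.5)),velocity=15); s=st(f'{h}')
    if (FR.T@s['contact_force'])[2]>6: break
E
```

```text
shift 14.45 fascia tcp [-0.6  0.4 35.1] h 16.1 Ff [-3.  -0.1 -1.1] Mf [-0.17  2.68  0.04] w 29.6
shift 14.81 fascia tcp [-2.3  1.3 35.2] h 16.2 Ff [ 0.4 -0.3 -0.7] Mf [-0.13  2.07  0.06] w 29.9
15 15.06 fascia tcp [-2.7  1.4 34. ] h 15.0 Ff [-0.2  0.2 -0.9] Mf [-0.07  1.9   0.04] w 29.8
14 15.31 fascia tcp [-2.7  1.4 32.9] h 13.9 Ff [ 0.4 -0.3 -0.9] Mf [-0.19  1.82  0.06] w 30.0
13 15.56 fascia tcp [-2.8  1.4 31.9] h 12.9 Ff [ 0.5 -1.3 -0.3] Mf [-0.17  1.59  0.01] w 30.2
```

```bash
python3 - <<'E'
from h import *
o=(-2.3,1.1)
for h in np.arange(12,-4,-1):
    bot.line_to(tcp_at(h,o),velocity=20); s=st(f'{h}')
    F=FR.T@s['contact_force']
    if F[2]>8 or np.hypot(F[0],F[1])>8: break
E
```

```text
12 15.81 fascia tcp [-2.7  1.3 30.9] h 11.9 Ff [-0.9  0.6 -0.8] Mf [ 0.    2.13 -0.04] w 29.9
11 16.06 fascia tcp [-2.5  1.2 29.9] h 10.9 Ff [ 0.1  0.1 -0.8] Mf [-0.05  2.11  0.02] w 29.9
10 16.31 fascia tcp [-2.3  1.1 28.9] h 9.9 Ff [-0.6 -0.6 -0.6] Mf [0.   2.16 0.03] w 29.8
9 16.56 fascia tcp [-2.3  1.1 27.9] h 8.9 Ff [-0.5 -0.1 -0.9] Mf [-0.02  2.11  0.07] w 30.1
8 16.81 fascia tcp [-2.3  1.1 27. ] h 8.0 Ff [-0.6 -1.1 -1.1] Mf [0.02 2.12 0.12] w 30.0
7 17.06 fascia tcp [-2.3  1.1 25.9] h 6.9 Ff [-0.6 -1.  -0.7] Mf [-0.03  2.12  0.04] w 29.6
6 17.31 fascia tcp [-2.4  1.1 24.9] h 5.9 Ff [-0.7  0.4 -0.6] Mf [-0.06  2.17  0.05] w 30.1
5 17.56 fascia tcp [-2.4  1.1 23.9] h 4.9 Ff [-0.9  0.6  0.1] Mf [-0.05  2.11  0.02] w 30.5
4 17.81 fascia tcp [-2.4  1.1 22.9] h 3.9 Ff [-1.5 -0.3 -1.4] Mf [ 0.02  2.04 -0.  ] w 30.2
3 18.06 fascia tcp [-2.3  1.1 21.9] h 2.9 Ff [-0.5 -0.6 -0.4] Mf [-0.06  2.07  0.06] w 29.5
2 18.31 fascia tcp [-2.3  1.1 20.9] h 1.9 Ff [-0.2  0.1 -0.6] Mf [-0.06  2.09  0.01] w 29.8
1 18.56 fascia tcp [-2.2  1.  20.2] h 1.2 Ff [-1.4  0.5  4.6] Mf [0.17 2.23 0.03] w 29.5
0 18.81 fascia tcp [-2.2  1.  20.1] h 1.1 Ff [-2.2  2.4 17.9] Mf [0.86 2.56 0.14] w 29.6
```

Axial force first rises at h ≈ 1.2 mm, within calibration error of the front, so the dial dropped all the way. Now I'll release, retreat and look.

```bash
python3 - <<'E'
from h import *
o=(-2.3,1.1)
bot.pause(.2); st('press')
bot.line_to(tcp_at(1,o),velocity=15)
bot.move_gripper(75); st('open')
bot.line_to(tcp_at(90,o),velocity=120); st('away')
bot.move_ptp([400,-50,350],bot.read_state()['eef_rot']); st('back')
crop('top',285,105,80,90,6,'pics/e_t.png'); crop('scene',140,150,85,75,8,'pics/e_s.png')
a=np.linspace(0,2*np.pi,73)
O=FOOT+FR@np.array([-2.3,1.1,0])
for h in (0,4,10):
  for n in('top','scene'):
    Q=np.vstack([O+(FR@np.c_[36*np.cos(a),36*np.sin(a),0*a+z].T).T for z in(h,h+10)])
    u=proj(n,Q)+.45; print(h,n,u.min(0).round(1),u.max(0).round(1))
E
```

```text
press 19.01 fascia tcp [-2.2  1.  20.1] h 1.1 Ff [-1.4  1.6 17.2] Mf [0.87 2.57 0.16] w 30.0
open 20.18 fascia tcp [-2.3  1.1 20. ] h 1.0 Ff [ 0.   0.3 -0.4] Mf [-0.06  1.92  0.03] w 75.2
away 21.07 fascia tcp [ -2.5   1.2 108.7] h 89.7 Ff [-0.7  0.3 -0.4] Mf [-0.04  1.89  0.02] w 75.0
back 22.35 fascia tcp [ -8.7 189.6 337.5] h 318.5 Ff [ 0.8  0.1 -0. ] Mf [-0.08  1.91  0.05] w 75.2
0 top [315.7 155.6] [340.1 178.6]
0 scene [179.8 175. ] [200.2 185.7]
4 top [315.9 156.2] [340.4 179.2]
4 scene [180. 174.] [200.4 184.6]
10 top [316.3 157. ] [340.9 180.1]
10 scene [180.1 172.5] [200.6 183.1]
```

View pics/e_t.png

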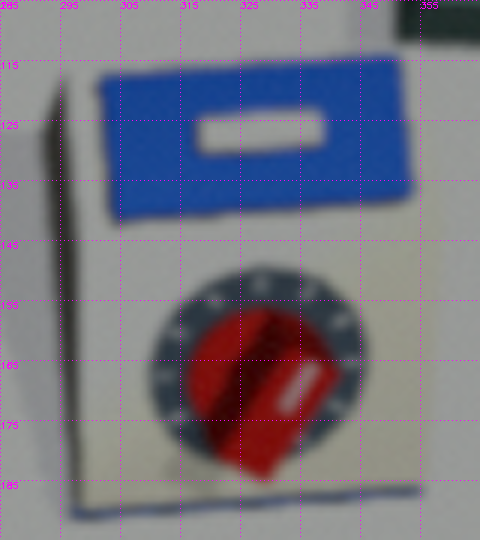

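View pics/e_s.png

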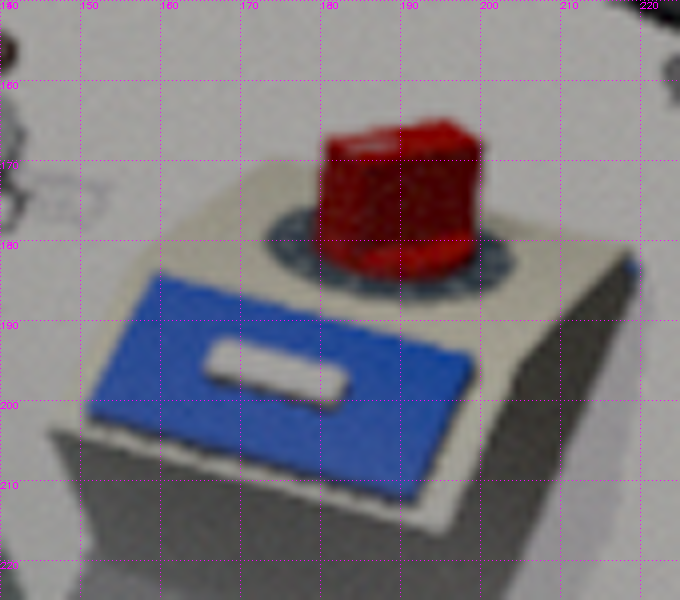

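```bash
python3 - <<'E'
from h import *
a=np.linspace(0,2*np.pi,73)
for n in('top','scene'):
  c=lambda r,z:(FOOT+(FR@np.c_[r*np.cos(a),r*np.sin(a),0*a+z].T).T)
  u=proj(n,c(56,0))+.45; print(n,'disc',u.min(0).round(1),u.max(0).round(1))
  for h in(0,2,4,8):
    u=proj(n,np.vstack([c(36,h),c(36,h+10)]))+.45; print(h,u.min(0).round(1),u.max(0).round(1))
I=bot.camera('scene');cv2.imwrite('pics/fin.png',I[:,:,::-1])
E
```

```text
top disc [309.5 148.7] [346.3 182.3]
0 [316.1 154.9] [340.5 177.9]
2 [316.2 155.2] [340.7 178.2]
4 [316.3 155.4] [340.8 178.5]
8 [316.6 156. ] [341.1 179.1]
scene disc [173.6 175.5] [204.9 188.2]
0 [179.3 175.1] [199.7 185.8]
2 [179.4 174.6] [199.8 185.3]
4 [179.4 174.1] [199.9 184.8]
8 [179.5 173.1] [200.  183.7]
```

View pics/fin.png

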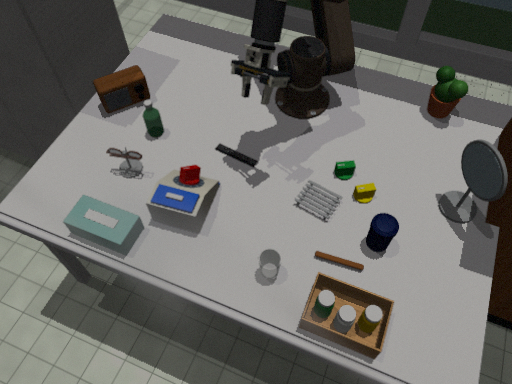

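```bash
python3 - <<'E'
from h import *
bot.close_job()
E
```

```text
the job is handed in; nothing more can be done
```

I fitted the red dial back on the bath's shaft, pushed it home, released it and handed the job in at about 22 s. No verdict was reported.

- **Fitting:** The starting angle already matched the square, so the dial went down without any turning. On the way I shifted it about 2.5 mm sideways to relieve a side force of about 5 N. It then met the front firmly, at about 18 N, with its underside reading 1.1 mm from my estimate of the surface.
- **Last checks:** After release the gripper had no contact and the arm was well back. Both views show the dial upright and centred on the grey disc. The other things on the sill look where they were; I compared them by eye and did not measure them.
- **Disagreement:** In the scene view the gap from skirt to disc edge is 2.5 px, against 2.4 px expected when fully home. In the top view it is about 6.9 px, against 6.2 px expected. That is 2 mm or so, within what I can read from these pictures, so I relied on the firm contact at the front.

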